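Find the shuttered thermometer port of the slow cooker

ROBOT

A 6-joint arm with a two-finger parallel gripper is mounted at the origin on the work surface. World frame = base frame: x ahead of the robot, y to its left, z up, the work surface at z = 0. Lengths are in m, angles in degrees, forces in N, time in s.
With the tool pointing down it reaches from about 0.25 to 0.725 m from the base axis. Payload 4 kg.
Tool frame: the origin (TCP) lies at the very end of the fingers, on their centre line; the grasp point (between the pads) lies 19 mm behind it; z points along the fingers, y is the direction in which the jaws open and shut (so a half turn about z gives the same grasp; the last joint's range is limited). The gripper opens to 85 mm and grips with 20 to 120 N. Pads are 22 mm wide; open, the fingers measure 114 mm over their backs; the gripper's body (76 mm by 85 mm) begins 54 mm behind the grasp point. The pads swing forward as they close: fully open they stand 13 mm farther back than shut.
Start: joints at [67.953, 13.785, 0.286, 76.501, 0, 90], TCP at [0.188, 0.463, 0.231] pointing down, gripper open.
Joint ranges: [-155.79, 155.79], [-60.16, 107.12], [-62.33, 73.08], [-114, 123.19], [-81.49, 82.49], [-180, 180]. Speed limits (degrees/s): [159.86, 159.86, 180, 180, 180, 180].

INTERFACE

Orientations are given as [roll, pitch, yaw] about the fixed x, y, z axes, in that order (R = Rz(yaw) Ry(pitch) Rx(roll)).
In Python, from rig import r gives the robot as it stands.
- The arm moves only by the tool jog_arm, never from a script. Its argument "rows" is a list of rows, each an object with "hand": the opening, from 0 (shut) to 1 (fully open); "offset": the shift along the world's x, y, z in cm, a list of three; "turn": the turn, a rotation vector about the world's x, y, z in degrees, a list of three. A call has 1 to 8 rows; each row is the pose to reach, as a shift and turn from the pose commanded when the call began; what a row does not reach only later rows make up. A row lasts 1/12 s, in which the tool goes at most 41.7 mm and 7.16 degrees, less where a joint would pass 70% of its speed; a pose out of reach is approached as far as the arm can. A call with a gripper value outside its range is refused whole. The fingers move at their own pace and stop on an object; "newtons" is the grip in N (left out, the last holds). Time passes only in rows, so rows that repeat a pose let the fingers close. It gives the time, the measured TCP pose, the force and the opening at its end, in the units of the state.
- r.state(): the state, without advancing time (a new reading comes with each control period).
- r.camera(name): name is "scene" or "side" or "wrist"; returns a dict with "color" (480x640x3 uint8, red, green, blue), "camera_matrix" (3x3 intrinsics, pixels), "T" (4x4, takes a point from camera to world coordinates). Camera axes: x right, y up, looking along -z (the intrinsics and any distortion apply to the point x, -y, -z); pixel columns grow to the right and rows downward; lengths in m; the calibration is good to about 2 mm. A picture is of the moment at which its call begins. There is no depth.
- r.sign_off(): hands the job in, once; it reports no verdict.
Trained networks look in a picture, given as the dict that the camera call returned (one of the last four; its "shot" number tells which), for a name from the list of things; names that differ only in an ending like _2 or _b are one class to them, and where a whole thing is asked for, a point or a joint stands for the part that bears it (a point fixed in the world has none). Each returns a list of dicts, best first, with "score" (0 to 1); they miss things now and then, are a little off and sometimes report something else, mostly with a low value. They report only what shows in the picture. A call takes as long as a camera call. They do not tell look-alikes from the thing itself.
- r.trace(picture, label): "pixels" (480x640 bool, what is visible of it) and "rect" ([centre column, centre row, width, height] in pixels, round what is visible of it).
- r.landmark_of(picture, label): "point" ([row, column] in pixels: a listed point, or the origin of a listed thing).
The state is a dict: "clock": time; "qpos": joint angles; "joint_vel": joint speeds; "effort": joint torques, N m; "position": TCP position; "ee_rot": TCP orientation; "ft_force": force on the tool from outside, world axes, zero at the start; "moment": the same for the moment, N m; "gripper_width": finger opening in m.
Only numpy, scipy, OpenCV 4.12 (cv2) and the standard library are available. Lean on these libraries where they do the work, as an engineer would, in place of code of your own. Each camera call takes 0.05 s, during which the arm holds its last target. There are 200 camera calls.

TASK

Take the orange-handled food thermometer probe out of its wooden dock, set its steel tip down in either end of the black groove in the slow cooker's lid, and slide it gently along the groove until it drops into the hidden probe port. Then push it fully home, so that its collar sits flat on the lid, and leave it standing upright there. Never press the probe hard on the cooker, and leave the mug, the jar and the spatula where they are.

Things in the scene. Friction and masses are not known exactly. Their poses are not given: they have to be found in the camera images.
- probe: Loose rigid food thermometer, about 0.12 kg, upright in the dock. Origin at the steel tip, z up along it. Shaft 10 mm thick up to z = 45 mm (last 4 mm taper to a flat 6 mm tip), round collar 28 mm wide from z = 45 to 51 mm, square orange handle 20 x 20 mm from z = 51 to 105 mm, its faces looking along the probe's x and y. Grip it at z = 78 mm.
- probe_tip (a point): The centre of the probe's flat tip (the same point as the probe's origin).
- dock: Wooden dock block, fixed, 90 x 70 x 55 mm high (x, y, z), origin at the centre of its underside. The probe stands in a vertical 14 mm hole in its middle, collar resting on the dock's top, tip 10 mm above the worktop: lift it 50 mm or more to free it.
- cooker: Grey slow cooker, fixed, 240 x 380 mm (x, y), origin at the centre of its underside. Flat steel lid, top at z = 130 mm, with one black-floored groove along the cooker's y: 14 mm wide (x -7 to 7), 150 mm long (y -75 to 75), floor 4 mm below the lid's top. With the probe fully in, its collar lies on the lid and its tip is at z = 85 mm. More than 35 N between probe and cooker does damage.
- groove (a point): Middle of the groove's floor (cooker x = 0, y = 0, z = 126 mm; axes as the cooker's). The hidden port's middle lies in the groove between y = -45 and 45 mm: a 14 x 14 mm opening through the floor into empty space, closed flush by a black shutter that looks like the floor. The floor is rigid; the shutter gives way under 0.3 to 0.5 N and follows the tip down.
- mug: Blue ceramic mug, 76 mm in diameter, 85 mm high, handle at its +y side, origin at the centre of its underside. Bystander near the dock.
- jar: Small glass jar with a steel cap, 48 mm in diameter, 80 mm high, origin at the centre of its underside. Bystander near the dock.
- spatula: Flat wooden spatula, 200 x 42 x 8 mm, lying on the cooker's lid along its far (+x) edge, parallel to the groove; origin at the middle of its underside. Bystander.
Mind the look-alikes: they are no part of the job. Leave any purple or red look-alike of the dock alone.

How it is judged (in metres and radians):
On the way, in this order (a step that is already met when the one before it is completed fails the run):
1. the probe is out of the dock (z of probe_tip in the frame of cooker above 0.07 m and contact force between probe and dock below 0.01 N and distance of probe from where it was at the start of the episode above 0.05 m), for 0.1 s.
2. the tip rests on the groove's floor within 22 mm of either end (z of probe_tip in the frame of cooker between 0.121 and 0.1285 m and x of probe_tip in the frame of cooker between -0.009 and 0.009 m and (y of probe_tip in the frame of cooker between 0.053 and 0.078 m or y of probe_tip in the frame of cooker between -0.078 and -0.053 m) and contact force between probe and cooker above 0.3 N), for 0.1 s.
At the end, for the whole second after the job is handed in: The probe stands released and at rest in the cooker's port: its tip 80 to 87.5 mm above the cooker's origin (collar on the lid within 2.5 mm), inside the groove's width (9 mm either side of its middle line) and within 60 mm of its middle, upright within 0.06 rad (z of probe_tip in the frame of cooker between 0.08 and 0.0875 m and x of probe_tip in the frame of cooker between -0.009 and 0.009 m and y of probe_tip in the frame of cooker between -0.06 and 0.06 m and angle between probe's own z axis and vertical below 0.06 rad and linear speed of probe below 0.02 m/s and angular speed of probe below 0.2 rad/s); the robot touches nothing.
It fails at once if the probe presses on the cooker with more than 35 N (contact force between probe and cooker above 35 N).
It fails at once if the arm or fingers push on the cooker with more than 35 N (contact force between any of the arm, the fingers and cooker above 35 N).
It fails at once if the mug, the jar or the spatula is moved by more than 25 mm, or the mug or jar tipped (distance of any of mug, jar, spatula from where it was at the start of the episode above 0.025 m or angle between any of mug, jar's own z axis and vertical above 0.3 rad).
It also fails if it takes over 64 s, if anything falls off the work surface, if the arm or the gripper's body presses on something with over 40 N, if the wrist force passes 120 N, or if a joint passes its speed limit or range.

## Working session

There is one attempt and no reset: what is moved stays moved. The work goes in short steps, Python scripts to look and compute and a tool call to move; the robot and the scene stay as the last step left them, time stands still between calls to the robot, and variables do not carry over. Pictures are saved under pics/ and viewed, about 8 in all and at most 12, crops included, and the job is handed in when it is done.

Besides the shell and the picture viewer there is one more tool, called after "Emit:" as name([rows], argument=value, ...), one row to a line, values as JSON. jog_arm: Moves the arm, as the interface text tells. Its arguments: {"type":"object","properties":{"rows":{"type":"array"},"newtons":{"type":"number"}},"required":["rows"]}

```bash
mkdir -p pics; cat > h.py <<'E'
import numpy as np, cv2
from rig import r
def snap(n,f=None):
    p=r.camera(n)
    if f: cv2.imwrite('pics/'+f,p['color'][:,:,::-1])
    return p
def ray(p,uv):
    K=np.array(p['camera_matrix']);T=np.array(p['T'])
    d=np.linalg.inv(K)@np.array([uv[0],uv[1],1.]);d=np.array([d[0],-d[1],-d[2]])
    return T[:3,3],T[:3,:3]@d
def onz(p,uv,z):
    o,d=ray(p,uv);return o+d*(z-o[2])/d[2]
def tri(obs):
    A=np.zeros((3,3));b=np.zeros(3)
    for p,uv in obs:
        o,d=ray(p,uv);d=d/np.linalg.norm(d);M=np.eye(3)-np.outer(d,d);A+=M;b+=M@o
    return np.linalg.solve(A,b)
def proj(p,X):
    K=np.array(p['camera_matrix']);T=np.linalg.inv(np.array(p['T']))
    c=T[:3,:3]@np.array(X)+T[:3,3];q=K@np.array([c[0],-c[1],-c[2]]);return q[:2]/q[2]
E
python3 - <<'E'
from h import *
s=r.state();print(s)
P={n:snap(n,n+'0.png') for n in('scene','side','wrist')}
for n,p in P.items():
    print(n,p['shot'],np.round(p['T'],3).tolist(), [k for k in p])
    for l in('probe','probe_tip','dock','cooker','groove','mug','jar','spatula'):
        print(l,[(np.round(x['point'][::-1],1).tolist(),round(x['score'],2)) for x in r.landmark_of(p,l)[:3]],[(np.round(x['rect']).tolist(),round(x['score'],2)) for x in r.trace(p,l)[:3]])
a=np.hstack([P['scene']['color'],P['side']['color']])
E
```

```text
{'clock': 0.0, 'qpos': array([6.79523743e+01, 1.38326216e+01, 2.13520071e-01, 7.65015980e+01,
       2.28534401e-04, 8.99985551e+01]), 'joint_vel': array([-0.09226907, -0.0065176 ,  0.05063454, -0.04187803,  0.05530805,
       -0.03313173]), 'effort': array([-1.00186902e-03, -3.72318363e+01,  2.52405703e+01,  1.70407339e-02,
        1.43113207e-04, -1.17885882e-06]), 'position': array([0.18744972, 0.46284952, 0.23040798]), 'ee_rot': array([-1.79879300e+02, -2.31577827e-04,  1.57953819e+02]), 'ft_force': array([-0.00602799, -0.28502415,  0.39679853]), 'moment': array([0.02717504, 0.01058905, 0.02977756]), 'gripper_width': 0.08547725575105454}
scene 1 [[0.363, -0.76, 0.539, 1.046], [0.932, 0.303, -0.2, -0.101], [-0.011, 0.575, 0.818, 0.855], [0.0, 0.0, 0.0, 1.0]] ['color', 'camera_matrix', 'T', 'shot']
probe [] [([382.0, 230.0, 15.0, 25.0], 0.94), ([179.0, 293.0, 262.0, 195.0], 0.67)]
probe_tip [] [([380.0, 229.0, 20.0, 31.0], 0.56)]
dock [([457.8, 237.7], 0.85), ([416.6, 175.2], 0.73), ([375.9, 250.8], 0.65)] [([462.0, 228.0, 56.0, 54.0], 0.94), ([497.0, 297.0, 66.0, 73.0], 0.87), ([4
[... 875 characters left out ...]
 170.0], 0.97)]
groove [] [([343.0, 168.0, 149.0, 171.0], 0.83)]
mug [([262.1, 300.5], 0.85)] [([257.0, 289.0, 47.0, 46.0], 0.86), ([307.0, 145.0, 40.0, 63.0], 0.23)]
jar [([367.6, 326.0], 0.55), ([310.8, 315.8], 0.4)] [([369.0, 319.0, 24.0, 38.0], 0.82)]
spatula [([309.4, 143.0], 0.56)] [([305.0, 145.0, 38.0, 59.0], 0.62)]
wrist 3 [[0.376, -0.878, -0.295, 0.111], [0.927, 0.356, 0.121, 0.493], [-0.002, -0.319, 0.948, 0.374], [0.0, 0.0, 0.0, 1.0]] ['color', 'camera_matrix', 'T', 'shot']
probe [] []
probe_tip [] []
dock [([319.7, 375.1], 0.8)] [([317.0, 386.0, 65.0, 85.0], 0.72)]
cooker [] []
groove [] []
mug [] []
jar [([205.7, 432.1], 0.41)] [([219.0, 432.0, 13.0, 19.0], 0.42)]
spatula [] []
```

View pics/scene0.png

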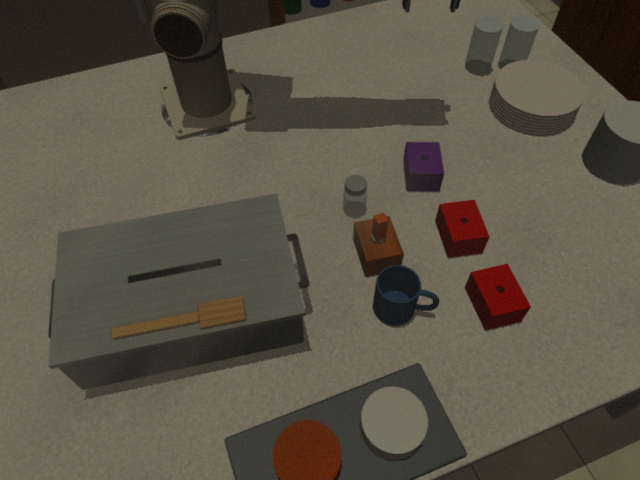

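View pics/side0.png

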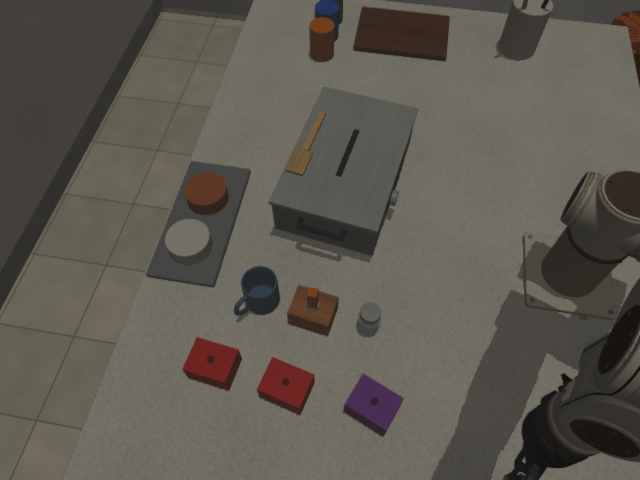

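The scene view shows the wooden dock with the orange probe at (380,230). The jar is at (355,195), the mug at (400,295), and the groove runs from (128,278) to (221,263). In the side view the probe is at (312,298) and the groove runs from (341,174) to (356,130).

```bash
python3 - <<'E'
from h import *
S=snap('scene');D=snap('side')
def groove(p,box):
    x0,y0,x1,y1=box;g=cv2.cvtColor(p['color'],cv2.COLOR_RGB2GRAY)[y0:y1,x0:x1]
    m=(g<0.5*np.median(g)).astype(np.uint8);n,l,st,c=cv2.connectedComponentsWithStats(m)
    i=1+st[1:,4].argmax();ys,xs=np.where(l==i);pts=np.c_[xs+x0,ys+y0].astype(np.float32)
    return pts,cv2.boxPoints(cv2.minAreaRect(pts))
for n,p,b in(('scene',S,(115,250,235,290)),('side',D,(330,120,365,185))):
    pts,bx=groove(p,b)
    w=np.array([onz(p,q,0.128)[:2] for q in pts]).astype(np.float32)
    c,sz,a=cv2.minAreaRect(w*1000);d=np.linalg.eigh(np.cov(w.T))[1][:,1]
    print(n,len(pts),'centre',np.round(w.mean(0),4),'rect',np.round(c,1),np.round(sz,1),'yaw of y axis',np.degrees(np.arctan2(d[1],d[0])))
def orange(p,near):
    h=cv2.cvtColor(p['color'],cv2.COLOR_RGB2HSV);x,y=near
    for t in r.trace(p,'probe'):
        if abs(t['rect'][0]-x)<15: 
            m=t['pixels'];break
    ys,xs=np.where(m);return (xs.mean(),ys.mean()),p['color'][m].mean(0)
for n,p,near in(('scene',S,(380,230)),('side',D,(312,298))):
    x0,y0=near[0]-30,near[1]-35
    cv2.imwrite(f'pics/{n}_c.png',cv2.resize(p['color'][y0:y0+70,x0:x0+60,::-1],None,fx=8,fy=8,interpolation=cv2.INTER_CUBIC))
    print(orange(p,near))
a=cv2.imread('pics/scene_c.png');b=cv2.imread('pics/side_c.png');cv2.imwrite('pics/c1.png',cv2.resize(np.hstack([a,b]),(800,467)))
for nm,a,b in(('mug',(392,308),(262.1,300.5)),('jar',(352.9,207),(367.6,326)),):
    print(nm,tri([(S,a),(D,b)]))
E
```

```text
scene 342 centre [ 0.5292 -0.1899] rect [ 529.5 -186.4] [102.4  11.6] yaw of y axis 81.46016849016243
side 240 centre [ 0.5333 -0.1626] rect [ 533.  -165.1] [145.6  11.4] yaw of y axis 81.38060753798001Traceback (most recent call last):
  File "<stdin>", line 22, in <module>
  File "<stdin>", line 18, in orange
UnboundLocalError: cannot access local variable 'm' where it is not associated with a value
```

```bash
python3 - <<'E'
from h import *
S=snap('scene');D=snap('side')
for n,p,near in(('scene',S,(380,235)),('side',D,(312,305))):
    x0,y0=near[0]-32,near[1]-36
    cv2.imwrite(f'pics/{n}_c.png',cv2.resize(p['color'][y0:y0+72,x0:x0+64,::-1],None,fx=6.25,fy=6.25,interpolation=cv2.INTER_CUBIC))
a=cv2.imread('pics/scene_c.png');b=cv2.imread('pics/side_c.png');cv2.imwrite('pics/c1.png',np.hstack([a,b])*1)
print('mug',tri([(S,(392,308)),(D,(262.1,300.5))]),'jar',tri([(S,(352.9,207)),(D,(367.6,326))]))
# groove scene, local threshold
g=cv2.cvtColor(S['color'],cv2.COLOR_RGB2GRAY)[250:290,115:235];bh=cv2.morphologyEx(g,cv2.MORPH_BLACKHAT,np.ones((25,25)))
m=(bh>0.5*bh.max()).astype(np.uint8);n,l,st,c=cv2.connectedComponentsWithStats(m);ys,xs=np.where(l==1+st[1:,4].argmax())
w=np.array([onz(S,(x+115,y+250),.128)[:2] for x,y in zip(xs,ys)],np.float32);print(cv2.minAreaRect(w*1000),w.mean(0))
E
```

```text
mug [ 0.66712184  0.17824515 -0.00565851] jar [0.42904085 0.20211076 0.00225278]
((532.881103515625, -163.69113159179688), (148.6656036376953, 13.629634857177734), 81.47428131103516) [ 0.5326251  -0.16600622]
```

View pics/c1.png

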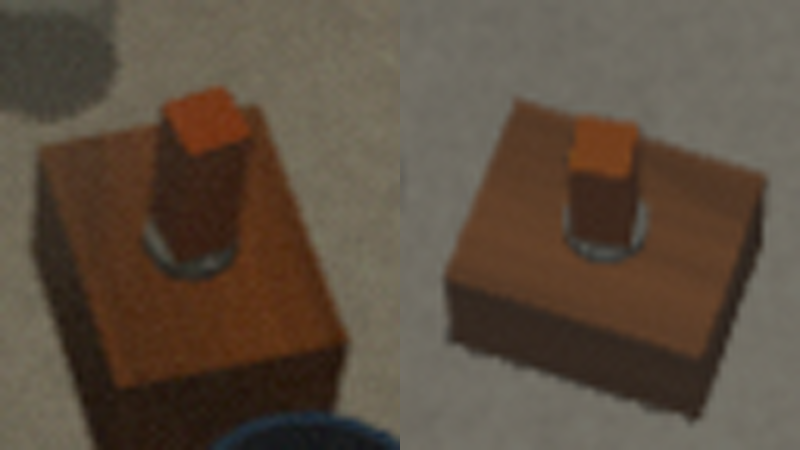

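The left crop (scene) shows the handle's top face at crop (163,102), (222,88), (250,133), (192,153). The right crop (side) shows it at (574,119), (638,122), (637,175), (569,172). The probe stands upright in the wooden dock, its handle turned relative to the dock.

```bash
python3 - <<'E'
from h import *
S=snap('scene');D=snap('side')
def f(p,q,o,z):
    return np.array([onz(p,(a/6.25+o[0]-.4,b/6.25+o[1]-.4),z)[:2] for a,b in q])
for p,q,o,z,n in((S,[(163,102),(222,88),(250,133),(192,153)],(348,199),.115,'hs'),(D,[(174,119),(238,122),(237,175),(169,172)],(280,269),.115,'hd'),
  (S,[(40,148),(262,107),(347,340),(120,388)],(348,199),.055,'ds'),(D,[(117,98),(365,175),(300,355),(47,285)],(280,269),.055,'dd')):
    w=f(p,q,o,z);e=np.roll(w,-1,0)-w
    print(n,w.mean(0).round(4),np.linalg.norm(e,axis=1).round(3),np.degrees(np.arctan2(e[:,1],e[:,0])).round(1))
E
```

```text
hs [0.5503 0.1977] [0.018 0.017 0.018 0.019] [ 84.8   1.5 -88.8 180. ]
hd [0.5491 0.1976] [0.021 0.019 0.022 0.019] [-173.1   99.2    7.1  -84.1]
ds [0.5506 0.1982] [0.07  0.088 0.069 0.089] [ 81.2  -9.3 -97.7 171.6]
dd [0.5493 0.1977] [0.089 0.069 0.087 0.072] [170.9  81.   -6.6 -97.4]
```

Emit:
jog_arm([
  {"hand":1,"offset":[3.4,-2.4,-0.3],"turn":[0,0,4]},
  {"hand":1,"offset":[6.8,-4.8,-0.6],"turn":[0,0,8]},
  {"hand":1,"offset":[10.1,-7.4,-0.9],"turn":[0,0,12]},
  {"hand":1,"offset":[13.4,-9.8,-1.2],"turn":[0,0,16]},
  {"hand":1,"offset":[16.8,-12.2,-1.5],"turn":[0,0,20]},
  {"hand":1,"offset":[20.1,-14.6,-1.8],"turn":[0,0,24]},
  {"hand":1,"offset":[20.1,-14.6,-1.8],"turn":[0,0,25]},
  {"hand":1,"offset":[20.1,-14.6,-1.8],"turn":[0,0,25]},
])

```text
clock: 3.57
position: [0.3901, 0.3158, 0.213]
ee_rot: [-180.0, -0.0, -177.3]
ft_force: [-0.1, 0.3, -0.5]
gripper_width: 0.0854
```

Emit:
jog_arm([
  {"hand":1,"offset":[3.4,-2.4,0],"turn":[0,0,0]},
  {"hand":1,"offset":[6.8,-4.8,0],"turn":[0,0,0]},
  {"hand":1,"offset":[10.1,-7.4,0],"turn":[0,0,0]},
  {"hand":1,"offset":[13.4,-9.8,0],"turn":[0,0,0]},
  {"hand":1,"offset":[16.1,-11.9,0],"turn":[0,0,0]},
  {"hand":1,"offset":[16.1,-11.9,0],"turn":[0,0,0]},
  {"hand":1,"offset":[16.1,-11.9,0],"turn":[0,0,0]},
])

```text
clock: 4.15
position: [0.5499, 0.1986, 0.2128]
ee_rot: [180.0, -0.1, -177.2]
ft_force: [-0.7, 0.4, 0.7]
gripper_width: 0.0852
```

```bash
python3 - <<'E'
from h import *
s=r.state();print(s['clock'],s['qpos'].round(2),s['position'].round(4),s['ee_rot'].round(2),s['ft_force'].round(2))
W=snap('wrist','w1.png');print(proj(W,(.55,.1977,.115)),proj(W,(.55,.1977,.061)))
E
```

```text
4.15 [1.984e+01 2.399e+01 1.196e+01 7.802e+01 4.000e-02 1.699e+01] [0.5499 0.1986 0.2128] [ 1.7998e+02 -6.0000e-02 -1.7715e+02] [-0.74  0.36  0.72]
[322.13835258 236.88713879] [322.06997142 216.1387831 ]
```

View pics/w1.png

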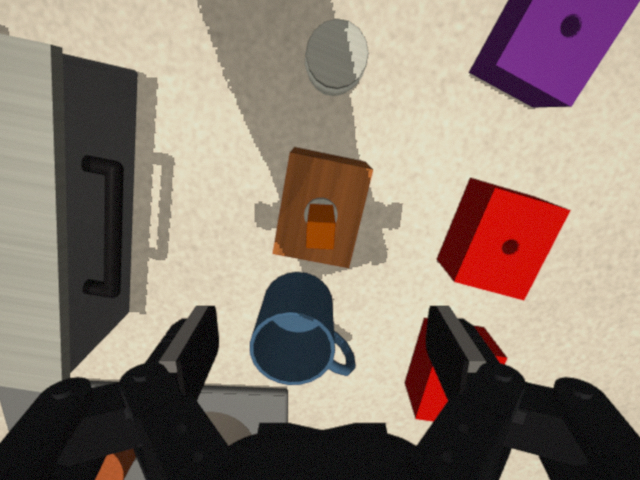

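The wrist view shows the handle's top face at about (320,235), squared up with the jaws, and the jaw path is clear of the jar (337,55) and the mug (295,340). I'll descend and grip.

Emit:
jog_arm([
  {"hand":1,"offset":[0,-0.05,-3],"turn":[0,0,0]},
  {"hand":1,"offset":[0,-0.05,-6],"turn":[0,0,0]},
  {"hand":1,"offset":[0,-0.05,-9],"turn":[0,0,0]},
  {"hand":1,"offset":[0,-0.05,-11.5],"turn":[0,0,0]},
  {"hand":1,"offset":[0,-0.05,-13.5],"turn":[0,0,0]},
  {"hand":1,"offset":[0,-0.05,-14.3],"turn":[0,0,0]},
  {"hand":1,"offset":[0,-0.05,-14.3],"turn":[0,0,0]},
  {"hand":0.6,"offset":[0,-0.05,-14.3],"turn":[0,0,0]},
], newtons=40)

```text
clock: 4.87
position: [0.5491, 0.1993, 0.0711]
ee_rot: [180.0, 0.0, -176.9]
ft_force: [-0.6, -0.7, 0.1]
gripper_width: 0.0753
```

Emit:
jog_arm([
  {"hand":0.3,"offset":[0,0,0],"turn":[0,0,0]},
  {"hand":0,"offset":[0,0,0],"turn":[0,0,0]},
  {"hand":0,"offset":[0,0,0],"turn":[0,0,0]},
  {"hand":0,"offset":[0,0,0],"turn":[0,0,0]},
  {"hand":0,"offset":[0,0,0],"turn":[0,0,0]},
  {"hand":0,"offset":[0,0,0],"turn":[0,0,0]},
  {"hand":0,"offset":[0,0,0],"turn":[0,0,0]},
], newtons=40)

```text
clock: 5.45
position: [0.5504, 0.1981, 0.0714]
ee_rot: [180.0, 0.1, -177.1]
ft_force: [-0.2, 0.6, 5.9]
gripper_width: 0.0192
```

Emit:
jog_arm([
  {"hand":0,"offset":[0,0,1.5],"turn":[0,0,0]},
  {"hand":0,"offset":[0,0,4],"turn":[0,0,0]},
  {"hand":0,"offset":[0,0,7],"turn":[0,0,0]},
  {"hand":0,"offset":[0,0,10],"turn":[0,0,0]},
  {"hand":0,"offset":[0,0,13],"turn":[0,0,0]},
  {"hand":0,"offset":[0,0,16],"turn":[0,0,0]},
  {"hand":0,"offset":[0,0,16],"turn":[0,0,0]},
  {"hand":0,"offset":[0,0,16],"turn":[0,0,0]},
])

```text
clock: 6.12
position: [0.5507, 0.1982, 0.232]
ee_rot: [179.9, 0.2, -177.1]
ft_force: [-0.2, -0.2, -1.9]
gripper_width: 0.0197
```

Emit:
jog_arm([
  {"hand":0,"offset":[0,-3.7,0],"turn":[0,0,-2]},
  {"hand":0,"offset":[0,-7.4,0],"turn":[0,0,-4]},
  {"hand":0,"offset":[0,-11,0],"turn":[0,0,-6]},
  {"hand":0,"offset":[0,-14.7,0],"turn":[0,0,-8]},
  {"hand":0,"offset":[-0.3,-18.4,0],"turn":[0,0,-10]},
  {"hand":0,"offset":[-0.5,-22,0],"turn":[0,0,-11.5]},
  {"hand":0,"offset":[-0.8,-25.6,0],"turn":[0,0,-11.5]},
  {"hand":0,"offset":[-0.8,-29.2,0],"turn":[0,0,-11.5]},
])

```text
clock: 6.78
position: [0.5396, -0.0955, 0.2279]
ee_rot: [180.0, -0.3, 171.4]
ft_force: [0.8, -0.1, -0.7]
gripper_width: 0.0197
```

Emit:
jog_arm([
  {"hand":0,"offset":[0,-0.6,-1.5],"turn":[0,0,0]},
  {"hand":0,"offset":[0,-0.6,-2.5],"turn":[0,0,0]},
  {"hand":0,"offset":[0,-0.6,-2.5],"turn":[0,0,0]},
  {"hand":0,"offset":[0,-0.6,-2.5],"turn":[0,0,0]},
])

```text
clock: 7.12
position: [0.5402, -0.099, 0.2031]
ee_rot: [180.0, -0.3, 171.5]
ft_force: [0.5, 0.3, -0.9]
gripper_width: 0.0196
```

```bash
cat > look.py <<'E'
from h import *
import sys
t=sys.argv[1]
s=r.state();print(s['clock'],s['qpos'].round(2),s['position'].round(4),s['ee_rot'].round(2),s['ft_force'].round(2),s['gripper_width'])
S=snap('scene');D=snap('side');W=snap('wrist')
cv2.imwrite(f'pics/{t}w.png',W['color'][:,:,::-1])
X=s['position']-[0,0,.0614]
o=[]
for p in(S,D):
    u=proj(p,X+[0,0,.02]).round().astype(int);print('tip proj',proj(p,X),u)
    x0,y0=u-32
    c=cv2.resize(p['color'][y0:y0+64,x0:x0+64,::-1],None,fx=6.25,fy=6.25,interpolation=cv2.INTER_CUBIC);print(x0,y0);o.append(c)
cv2.imwrite(f'pics/{t}.png',np.clip(np.hstack(o)*1.6,0,255).astype(np.uint8))
E
python3 look.py a
```

```text
7.1167 [-1.040e+01  2.035e+01  5.100e+00  7.505e+01  3.000e-02 -1.900e+00] [ 0.5402 -0.099   0.2031] [179.96  -0.3  171.5 ] [ 0.45  0.3  -0.93] 0.019627854105795
tip proj [212.9502459  256.71110238] [211 250]
179 218
tip proj [340.17210411 169.58493722] [340 164]
308 132
```

View pics/a.png

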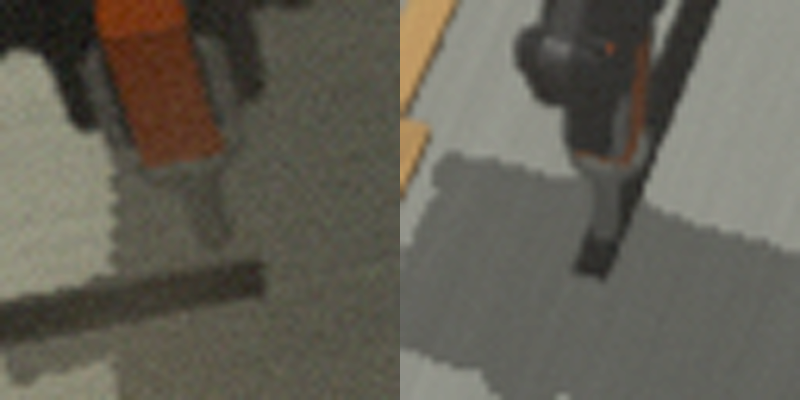

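The left crop (scene) shows the tip at crop (213,247), about 1 px from its predicted place, with the groove's end at (264,278). The right crop (side) shows the tip over the groove near its end (589,275). I'll refine with the wrist view.

View pics/aw.png

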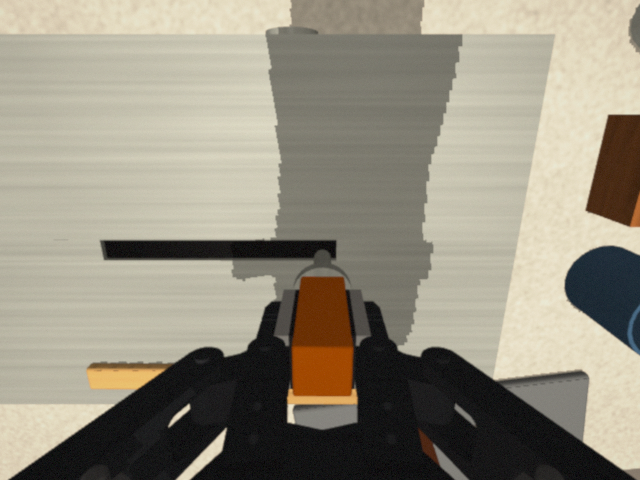

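The wrist view shows the groove from (102,250) to (336,249), and the tip hiding its right end near (321,252).

```bash
cat > gr.py <<'E'
from h import *
W=snap('wrist');s=r.state()
g=cv2.cvtColor(W['color'],cv2.COLOR_RGB2GRAY)
x0,x1=120,300
m=(g[225:280]<30).astype(np.uint8)
n,l,st,c=cv2.connectedComponentsWithStats(m[:,:]);
i=l[25,200];ys,xs=np.where(l==i);ys=ys+225
cols=range(int(xs.min())+4,290,3)
top=np.array([(c_,ys[xs==c_].min()-.5) for c_ in cols]);bot=np.array([(c_,ys[xs==c_].max()+.5) for c_ in cols])
print('cols',xs.min(),xs.max())
R=s['ee_rot'];print(s['position'].round(4),R.round(2))
T=np.array([onz(W,q,.126)[:2] for q in top]);B=np.array([onz(W,q,.13)[:2] for q in bot])  # far edge seen at floor, near edge at lid
for nm,P in(('far',T),('near',B)):
    a,b=np.polyfit(P[:,1],P[:,0],1);print(nm,'dir',np.degrees(np.arctan2(1,a)).round(2),'x at y=-.0999: %.4f, at -.1644: %.4f'%(a*-.0999+b,a*-.1644+b))
for z in(.126,.13):
  print('ends',z,onz(W,(xs.min()-.5,249.5),z),onz(W,(xs.max()+.5,249.5),z))
from scipy.spatial.transform import Rotation as Ro
X=s['position']+Ro.from_euler('xyz',R,degrees=True).apply([0,0,.0614]);print('tip pred',X.round(4),proj(W,X))
print('T',np.round(W['T'],3).tolist())
y,x=int(proj(W,X)[1]),int(proj(W,X)[0]);cv2.imwrite('pics/wz.png',cv2.resize(W['color'][225:285,270:350,::-1],None,fx=8,fy=8,interpolation=cv2.INTER_CUBIC))
E
python3 gr.py
```

```text
cols 105 335
[ 0.5421 -0.0989  0.2058] [1.8000e+02 4.0000e-02 1.7157e+02]
far dir 81.74 x at y=-.0999: 0.5379, at -.1644: 0.5285
near dir 81.52 x at y=-.0999: 0.5474, at -.1644: 0.5378
ends 0.126 [ 0.52357302 -0.24101097  0.126     ] [ 0.54587905 -0.09149079  0.126     ]
ends 0.13 [ 0.52243962 -0.23826119  0.13      ] [ 0.54434529 -0.09142474  0.13      ]
tip pred [ 0.5422 -0.0989  0.1444] [323.64881834 256.376849  ]
T [[0.147, -0.937, -0.315, 0.46], [0.989, 0.14, 0.047, -0.088], [0.0, -0.319, 0.948, 0.349], [0.0, 0.0, 0.0, 1.0]]
```

View pics/wz.png

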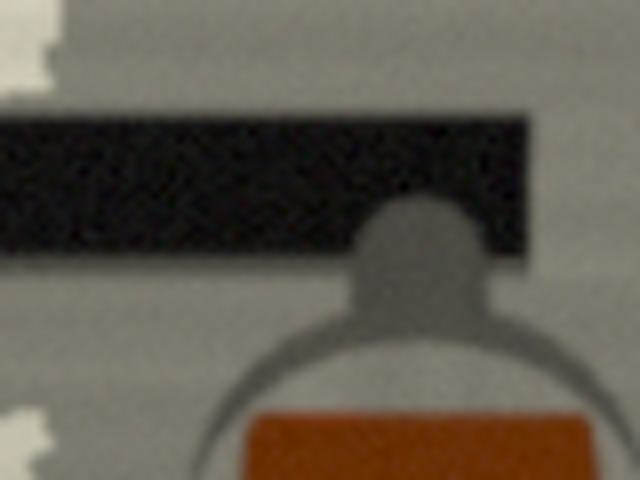

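```bash
python3 - <<'E'
from h import *
for i in range(4):
    W=snap('wrist');s=r.state();print(s['position'].round(4),s['ee_rot'].round(2),s['ft_force'].round(2),W['T'][:3,3].round(4))
X=np.array([.542,-.099,.2055-.0614])
a=np.linspace(0,6.28,60)
for R,z in((.003,0),(.005,.004),(.014,.045)):
    q=np.array([proj(W,X+[R*np.cos(t),R*np.sin(t),z]) for t in a]);print(R,q[:,0].min(),q[:,0].max(),'top row',q[:,1].min(),q[q[:,1].argmin(),0])
E
```

```text
[ 0.5422 -0.099   0.2059] [1.8000e+02 6.0000e-02 1.7156e+02] [ 0.51  0.27 -0.6 ] [ 0.4605 -0.0879  0.3491]
[ 0.5421 -0.0992  0.2059] [-1.8000e+02  7.0000e-02  1.7155e+02] [ 0.46 -0.05 -1.59] [ 0.4605 -0.088   0.3492]
[ 0.5421 -0.0993  0.2059] [-1.8000e+02  6.0000e-02  1.7153e+02] [-0.57  0.23 -1.11] [ 0.4605 -0.0882  0.3492]
[ 0.542  -0.0995  0.2058] [-1.8000e+02  6.0000e-02  1.7151e+02] [ 0.14 -0.93 -2.29] [ 0.4604 -0.0883  0.3492]
0.003 319.41707854678253 329.31446598914005 top row 250.6403823027665 324.440538051591
0.005 316.01617975846807 332.7988370020233 top row 249.92298947276674 324.5353331113366
0.014 296.3337599422797 353.5944109251305 top row 263.1603497677045 325.4094800710678
```

Emit:
jog_arm([
  {"hand":0,"offset":[0.1,0,-0.5],"turn":[0,0,0]},
  {"hand":0,"offset":[0.1,0,-1.0],"turn":[0,0,0]},
  {"hand":0,"offset":[0.1,0,-1.4],"turn":[0,0,0]},
  {"hand":0,"offset":[0.1,0,-1.5],"turn":[0,0,0]},
  {"hand":0,"offset":[0.1,0,-1.5],"turn":[0,0,0]},
  {"hand":0,"offset":[0.1,0,-1.5],"turn":[0,0,0]},
])

```text
clock: 8.02
position: [0.5426, -0.1001, 0.1901]
ee_rot: [180.0, -0.0, 171.4]
ft_force: [-0.7, 0.8, -1.0]
gripper_width: 0.0195
```

Emit:
jog_arm([
  {"hand":0,"offset":[0,0,-0.1],"turn":[0,0,0]},
  {"hand":0,"offset":[0,0,-0.2],"turn":[0,0,0]},
  {"hand":0,"offset":[0,0,-0.2],"turn":[0,0,0]},
  {"hand":0,"offset":[0,0,-0.2],"turn":[0,0,0]},
  {"hand":0,"offset":[0,0,-0.2],"turn":[0,0,0]},
])

```text
clock: 8.43
position: [0.5427, -0.1001, 0.1884]
ee_rot: [180.0, 0.0, 171.4]
ft_force: [-0.3, 0.2, -1.3]
gripper_width: 0.0195
```

Emit:
jog_arm([
  {"hand":0,"offset":[0,0,-0.05],"turn":[0,0,0]},
  {"hand":0,"offset":[0,0,-0.1],"turn":[0,0,0]},
  {"hand":0,"offset":[0,0,-0.1],"turn":[0,0,0]},
  {"hand":0,"offset":[0,0,-0.1],"turn":[0,0,0]},
  {"hand":0,"offset":[0,0,-0.1],"turn":[0,0,0]},
])

```text
clock: 8.85
position: [0.5427, -0.1001, 0.1874]
ee_rot: [-180.0, 0.0, 171.5]
ft_force: [-0.6, -0.0, -0.8]
gripper_width: 0.0197
```

```bash
python3 - <<'E'
from h import *
for i in range(6):
    snap('wrist');s=r.state();print(s['position'].round(4),s['ft_force'].round(2))
E
```

```text
[ 0.5427 -0.1001  0.1874] [-0.18 -0.1  -0.01]
[ 0.5427 -0.1001  0.1873] [ 0.14  0.83 -1.04]
[ 0.5427 -0.1     0.1873] [ 0.37 -0.09  0.13]
[ 0.5427 -0.1001  0.1874] [-0.91  0.   -0.18]
[ 0.5427 -0.1001  0.1874] [ 0.59 -0.49 -1.59]
[ 0.5427 -0.1001  0.1873] [ 0.12  0.74 -0.12]
```

Emit:
jog_arm([
  {"hand":0,"offset":[0,0,-0.05],"turn":[0,0,0]},
  {"hand":0,"offset":[0,0,-0.05],"turn":[0,0,0]},
  {"hand":0,"offset":[0,0,-0.05],"turn":[0,0,0]},
])

```text
clock: 9.4
position: [0.5428, -0.1001, 0.1872]
ee_rot: [-180.0, 0.0, 171.5]
ft_force: [-1.2, -0.0, 2.1]
gripper_width: 0.0196
```

Emit:
jog_arm([
  {"hand":0,"offset":[0,0,-0.05],"turn":[0,0,0]},
  {"hand":0,"offset":[0,0,-0.05],"turn":[0,0,0]},
  {"hand":0,"offset":[0,0,-0.05],"turn":[0,0,0]},
])

```text
clock: 9.65
position: [0.5428, -0.1001, 0.1872]
ee_rot: [-180.0, 0.1, 171.5]
ft_force: [-1.6, -0.1, 4.9]
gripper_width: 0.0195
```

```bash
cat > f.py <<'E'
from h import *
F=[]
for i in range(5):
    snap('wrist');s=r.state();F.append(np.r_[s['position'],s['ft_force'],s['moment']])
print(s['clock'],np.mean(F,0).round(4),s['ee_rot'].round(2))
E
python3 f.py
```

```text
9.9 [ 0.5428 -0.1001  0.1872 -1.5938  0.3148  5.1283  0.0805  0.4507 -0.0098] [-1.8000e+02  6.0000e-02  1.7145e+02]
```

Floor contact at about 6 N. The first 12 mm of the slide can't reach the port, so I'll move there directly and then go in short steps.

Emit:
jog_arm([
  {"hand":0,"offset":[-0.03,-0.2,0],"turn":[0,0,0]},
  {"hand":0,"offset":[-0.06,-0.4,0],"turn":[0,0,0]},
  {"hand":0,"offset":[-0.09,-0.6,0],"turn":[0,0,0]},
  {"hand":0,"offset":[-0.12,-0.8,0],"turn":[0,0,0]},
  {"hand":0,"offset":[-0.15,-1.0,0],"turn":[0,0,0]},
  {"hand":0,"offset":[-0.18,-1.2,0],"turn":[0,0,0]},
  {"hand":0,"offset":[-0.18,-1.2,0],"turn":[0,0,0]},
])

```text
clock: 10.48
position: [0.5419, -0.1114, 0.1872]
ee_rot: [179.9, 0.1, 171.5]
ft_force: [0.6, 3.8, 5.0]
gripper_width: 0.0192
```

Emit:
jog_arm([
  {"hand":0,"offset":[-0.02,-0.15,0],"turn":[0,0,0]},
  {"hand":0,"offset":[-0.05,-0.3,0],"turn":[0,0,0]},
  {"hand":0,"offset":[-0.05,-0.3,0],"turn":[0,0,0]},
])

```text
clock: 10.73
position: [0.5414, -0.1143, 0.1872]
ee_rot: [179.9, 0.1, 171.5]
ft_force: [-0.1, 4.0, 5.4]
gripper_width: 0.0194
```

Emit:
jog_arm([
  {"hand":0,"offset":[-0.02,-0.15,0.03],"turn":[0,0,0]},
  {"hand":0,"offset":[-0.04,-0.3,0.03],"turn":[0,0,0]},
  {"hand":0,"offset":[-0.04,-0.3,0.03],"turn":[0,0,0]},
], newtons=80)

```text
clock: 10.98
position: [0.5408, -0.1177, 0.1873]
ee_rot: [179.9, 0.1, 171.5]
ft_force: [1.1, 3.8, 4.6]
gripper_width: 0.0192
```

Emit:
jog_arm([
  {"hand":0,"offset":[-0.02,-0.15,0],"turn":[0,0,0]},
  {"hand":0,"offset":[-0.05,-0.3,0],"turn":[0,0,0]},
  {"hand":0,"offset":[-0.05,-0.3,0],"turn":[0,0,0]},
])

```text
clock: 11.23
position: [0.5402, -0.1207, 0.1873]
ee_rot: [179.9, 0.1, 171.5]
ft_force: [-0.8, 5.2, 5.5]
gripper_width: 0.0193
```

Emit:
jog_arm([
  {"hand":0,"offset":[-0.02,-0.15,0],"turn":[0,0,0]},
  {"hand":0,"offset":[-0.05,-0.3,0],"turn":[0,0,0]},
  {"hand":0,"offset":[-0.05,-0.3,0],"turn":[0,0,0]},
])

```text
clock: 11.48
position: [0.5397, -0.1237, 0.1873]
ee_rot: [179.9, 0.1, 171.5]
ft_force: [0.9, 4.0, 4.6]
gripper_width: 0.0191
```

Emit:
jog_arm([
  {"hand":0,"offset":[-0.02,-0.15,0],"turn":[0,0,0]},
  {"hand":0,"offset":[-0.05,-0.3,0],"turn":[0,0,0]},
  {"hand":0,"offset":[-0.05,-0.3,0],"turn":[0,0,0]},
])

```text
clock: 11.73
position: [0.5392, -0.1267, 0.1873]
ee_rot: [179.9, 0.1, 171.5]
ft_force: [0.8, 3.8, 4.8]
gripper_width: 0.019
```

Emit:
jog_arm([
  {"hand":0,"offset":[-0.02,-0.15,0],"turn":[0,0,0]},
  {"hand":0,"offset":[-0.05,-0.3,0],"turn":[0,0,0]},
  {"hand":0,"offset":[-0.05,-0.3,0],"turn":[0,0,0]},
])

```text
clock: 11.98
position: [0.5387, -0.1297, 0.1873]
ee_rot: [179.9, 0.1, 171.5]
ft_force: [0.9, 4.4, 6.5]
gripper_width: 0.0194
```

Emit:
jog_arm([
  {"hand":0,"offset":[-0.02,-0.15,0],"turn":[0,0,0]},
  {"hand":0,"offset":[-0.04,-0.3,0],"turn":[0,0,0]},
  {"hand":0,"offset":[-0.04,-0.3,0],"turn":[0,0,0]},
])

```text
clock: 12.23
position: [0.538, -0.1332, 0.1869]
ee_rot: [180.0, 0.1, 171.5]
ft_force: [1.6, 3.0, 3.7]
gripper_width: 0.0193
```

Emit:
jog_arm([
  {"hand":0,"offset":[-0.02,-0.1,0],"turn":[0,0,0]},
  {"hand":0,"offset":[-0.03,-0.2,0],"turn":[0,0,0]},
  {"hand":0,"offset":[-0.03,-0.2,0],"turn":[0,0,0]},
])

```text
clock: 12.48
position: [0.5363, -0.1361, 0.1855]
ee_rot: [-179.9, -0.1, 171.4]
ft_force: [0.8, 0.6, -1.3]
gripper_width: 0.0191
```

```bash
python3 f.py
```

```text
12.7333 [ 0.5365 -0.1357  0.1857 -0.1834 -0.0901 -1.1874 -0.0755  0.0258 -0.018 ] [-1.7997e+02 -9.0000e-02  1.7143e+02]
```

The vertical force fell to the free-hanging value and z dropped, so the tip is in the port. I'll centre it about 1.3 mm further on and lower carefully.

Emit:
jog_arm([
  {"hand":0,"offset":[0.04,-0.13,0],"turn":[0,0,0]},
  {"hand":0,"offset":[0.04,-0.13,-0.1],"turn":[0,0,0]},
  {"hand":0,"offset":[0.04,-0.13,-0.25],"turn":[0,0,0]},
  {"hand":0,"offset":[0.04,-0.13,-0.4],"turn":[0,0,0]},
  {"hand":0,"offset":[0.04,-0.13,-0.4],"turn":[0,0,0]},
  {"hand":0,"offset":[0.04,-0.13,-0.4],"turn":[0,0,0]},
])

```text
clock: 13.23
position: [0.5376, -0.1364, 0.1824]
ee_rot: [-180.0, -0.0, 171.5]
ft_force: [-0.1, 0.4, -0.7]
gripper_width: 0.019
```

```bash
python3 f.py; python3 look.py b
```

```text
13.4833 [ 0.5376 -0.1363  0.1826 -0.4211 -0.0253 -1.4161 -0.0402  0.0661 -0.0023] [180.    -0.   171.46]
13.4833 [-14.23  21.37   3.49  72.12   0.    -5.68] [ 0.5377 -0.1363  0.1827] [180.    -0.   171.46] [-0.91 -0.66 -1.82] 0.019221880735533485
tip proj [192.61114569 269.40225908] [190 263]
158 231
tip proj [343.50685981 162.96643174] [344 157]
312 125
```

View pics/bw.png

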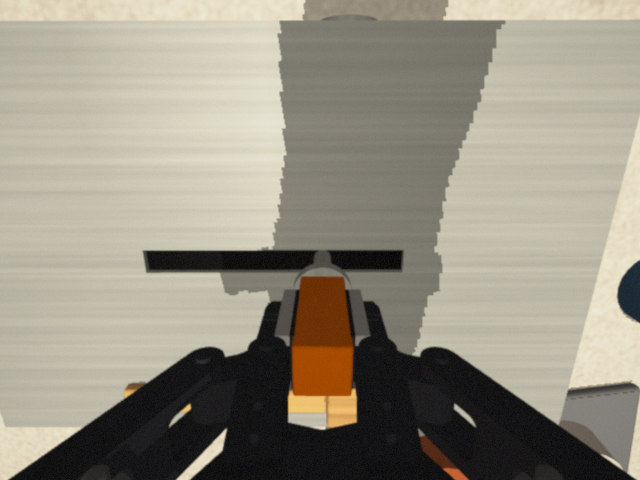

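The wrist view shows the shaft in the groove at (321,258), still square in the grip. The tip is about 5 mm below the floor with no contact force, so I'll continue down.

Emit:
jog_arm([
  {"hand":0,"offset":[0,-0.05,-0.15],"turn":[0,0,0]},
  {"hand":0,"offset":[0,-0.05,-0.3],"turn":[0,0,0]},
  {"hand":0,"offset":[0,-0.05,-0.45],"turn":[0,0,0]},
  {"hand":0,"offset":[0,-0.05,-0.6],"turn":[0,0,0]},
  {"hand":0,"offset":[0,-0.05,-0.6],"turn":[0,0,0]},
  {"hand":0,"offset":[0,-0.05,-0.6],"turn":[0,0,0]},
])

```text
clock: 14.13
position: [0.5376, -0.1368, 0.1764]
ee_rot: [180.0, -0.0, 171.5]
ft_force: [-0.3, -0.3, -0.7]
gripper_width: 0.0192
```

```bash
python3 f.py
```

```text
14.3833 [ 0.5376 -0.1369  0.1766 -0.2976  0.086  -0.9329  0.0131  0.0509  0.0034] [-1.8000e+02 -1.0000e-02  1.7145e+02]
```

Emit:
jog_arm([
  {"hand":0,"offset":[0,0,-0.3],"turn":[0,0,0]},
  {"hand":0,"offset":[0,0,-0.6],"turn":[0,0,0]},
  {"hand":0,"offset":[0,0,-0.9],"turn":[0,0,0]},
  {"hand":0,"offset":[0,0,-1.2],"turn":[0,0,0]},
  {"hand":0,"offset":[0,0,-1.4],"turn":[0,0,0]},
  {"hand":0,"offset":[0,0,-1.4],"turn":[0,0,0]},
])

```text
clock: 14.88
position: [0.5373, -0.1368, 0.1618]
ee_rot: [180.0, -0.1, 171.5]
ft_force: [-0.9, 0.3, -1.4]
gripper_width: 0.019
```

Emit:
jog_arm([
  {"hand":0,"offset":[0,0,-0.3],"turn":[0,0,0]},
  {"hand":0,"offset":[0,0,-0.6],"turn":[0,0,0]},
  {"hand":0,"offset":[0,0,-0.9],"turn":[0,0,0]},
  {"hand":0,"offset":[0,0,-1.2],"turn":[0,0,0]},
  {"hand":0,"offset":[0,0,-1.4],"turn":[0,0,0]},
  {"hand":0,"offset":[0,0,-1.4],"turn":[0,0,0]},
  {"hand":0,"offset":[0,0,-1.4],"turn":[0,0,0]},
])

```text
clock: 15.47
position: [0.5375, -0.1368, 0.1484]
ee_rot: [180.0, -0.0, 171.5]
ft_force: [-0.1, -0.0, -2.1]
gripper_width: 0.0189
```

```bash
python3 f.py
```

```text
15.7167 [ 0.5376 -0.1368  0.1487 -0.3801  0.0599 -1.1316  0.0172  0.0565 -0.0016] [-1.8000e+02  1.0000e-02  1.7145e+02]
```

Emit:
jog_arm([
  {"hand":0,"offset":[0,0,-0.1],"turn":[0,0,0]},
  {"hand":0,"offset":[0,0,-0.2],"turn":[0,0,0]},
  {"hand":0,"offset":[0,0,-0.2],"turn":[0,0,0]},
  {"hand":0,"offset":[0,0,-0.2],"turn":[0,0,0]},
])

```text
clock: 16.05
position: [0.5378, -0.1369, 0.1466]
ee_rot: [180.0, 0.0, 171.5]
ft_force: [0.2, 0.2, -1.4]
gripper_width: 0.0189
```

Emit:
jog_arm([
  {"hand":0,"offset":[0,0,-0.05],"turn":[0,0,0]},
  {"hand":0,"offset":[0,0,-0.1],"turn":[0,0,0]},
  {"hand":0,"offset":[0,0,-0.1],"turn":[0,0,0]},
  {"hand":0,"offset":[0,0,-0.1],"turn":[0,0,0]},
])

```text
clock: 16.38
position: [0.5378, -0.1369, 0.1464]
ee_rot: [-180.0, 0.1, 171.5]
ft_force: [-2.3, 0.6, 5.4]
gripper_width: 0.0191
```

```bash
python3 f.py
```

```text
16.6333 [ 0.5378 -0.1369  0.1464 -1.6422  0.2155  5.5023  0.1183  0.4656  0.0178] [-1.8000e+02  6.0000e-02  1.7145e+02]
```

Seated: contact is 6.6 N with TCP z at exactly the computed 0.1464. I'll release and retreat.

Emit:
jog_arm([
  {"hand":0.3,"offset":[0,0,0.05],"turn":[0,0,0]},
  {"hand":0.5,"offset":[0,0,0.05],"turn":[0,0,0]},
  {"hand":0.8,"offset":[0,0,0.05],"turn":[0,0,0]},
  {"hand":1,"offset":[0,0,0.05],"turn":[0,0,0]},
  {"hand":1,"offset":[0,0,0.05],"turn":[0,0,0]},
  {"hand":1,"offset":[0,0,0.05],"turn":[0,0,0]},
  {"hand":1,"offset":[0,0,0.05],"turn":[0,0,0]},
])

```text
clock: 17.22
position: [0.5377, -0.1369, 0.146]
ee_rot: [180.0, -0.0, 171.5]
ft_force: [-0.8, 0.7, -0.1]
gripper_width: 0.0851
```

Emit:
jog_arm([
  {"hand":1,"offset":[0,0,1.5],"turn":[0,0,0]},
  {"hand":1,"offset":[0,0,3.5],"turn":[0,0,0]},
  {"hand":1,"offset":[0,0,6],"turn":[0,0,0]},
  {"hand":1,"offset":[0,0,9],"turn":[0,0,0]},
  {"hand":1,"offset":[-3,0,12],"turn":[0,0,0]},
  {"hand":1,"offset":[-6,0,14],"turn":[0,0,0]},
  {"hand":1,"offset":[-8,0,14],"turn":[0,0,0]},
  {"hand":1,"offset":[-8,0,14],"turn":[0,0,0]},
])

```text
clock: 17.88
position: [0.4553, -0.137, 0.2886]
ee_rot: [-180.0, 0.1, 171.4]
ft_force: [0.3, 0.0, -0.5]
gripper_width: 0.0854
```

```bash
python3 - <<'E'
from h import *
s=r.state();print(s['clock'],s['position'],s['gripper_width'],s['ft_force'].round(2))
S=snap('scene');D=snap('side');W=snap('wrist')
B=np.array([.5375,-.1370])
o=[]
for p in(S,D):
    u=proj(p,[*B,.16]).round().astype(int);x0,y0=u-32
    c=p['color'][y0:y0+64,x0:x0+64,::-1].copy();c=np.clip(cv2.resize(c,None,fx=6.25,fy=6.25,interpolation=cv2.INTER_CUBIC)*1.6,0,255).astype(np.uint8)
    for z in(.13,.136,.19):
        q=(proj(p,[*B,z])-[x0,y0]+.5)*6.25;cv2.drawMarker(c,tuple(int(v) for v in q),(255,0,255),cv2.MARKER_CROSS,14,1)
    o.append(c)
cv2.imwrite('pics/e.png',np.hstack(o))
print(proj(W,[*B,.19]))
for n,p in(('scene',S),('side',D)):
    for l in('mug','jar','spatula'):
        print(n,l,[(np.round(x['rect']).tolist()) for x in r.trace(p,l)[:1]],[np.round(x['point'][::-1],1).tolist() for x in r.landmark_of(p,l)[:1]])
E
```

```text
17.8833 [ 0.4552735  -0.13695579  0.28857287] 0.08535189715042307 [ 0.31  0.01 -0.53]
[339.05657658 334.26154219]
scene mug [[408.0, 295.0, 66.0, 59.0]] [[391.1, 308.2]]
scene jar [[380.0, 247.0, 52.0, 64.0]] [[352.8, 207.0]]
scene spatula [[179.0, 321.0, 137.0, 41.0]] [[176.8, 321.9]]
side mug [[258.0, 290.0, 46.0, 49.0]] []
side jar [[370.0, 319.0, 25.0, 36.0]] [[367.8, 325.9]]
side spatula [[305.0, 144.0, 40.0, 62.0]] [[310.1, 146.0]]
```

View pics/e.png

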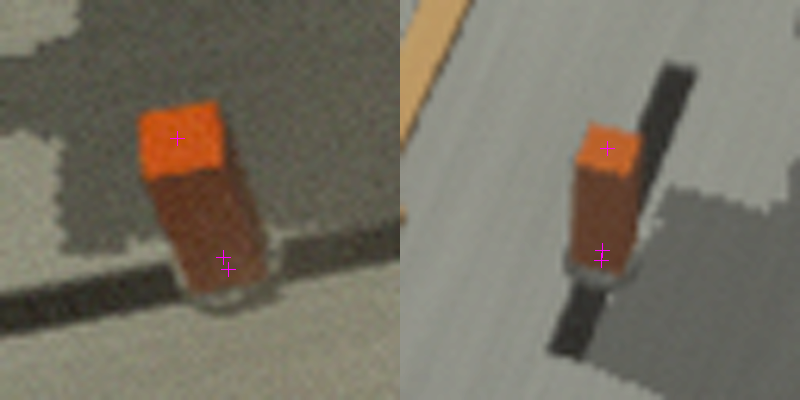

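The final crops show the collar on the lid and the handle upright. The handle's top centre matches the fully seated prediction at z = 0.19 in both views. The mug, jar and spatula are where they started, and the gripper is clear.

```bash
python3 -c "
from rig import r
print(r.sign_off())"
```

```text
the job is handed in; nothing more can be done
None
```

I took the probe out of the wooden dock and set its tip on the groove floor near the +y end. I slid it at about 6 N until it dropped into the port, roughly 28 mm on the +y side of the groove's middle. I then pushed it home, released it and moved the arm clear. The job was handed in at about 18 s on the robot's clock, and no verdict is reported.

**Seating:** contact came at the exact height where the collar should meet the lid, with about 6.6 N. After release, both outside cameras showed the probe upright, with its handle top where a fully seated probe's should be.

**Forces:** the highest I read was about 7.7 N vertically during the slide, far below the 35 N limit. Readings came only at the end of each move, so brief peaks in between would not have shown.

**Bystanders:** the mug, jar and spatula appear unmoved. The network once traced the dock as the jar in the scene view, but the jar's landmark there and the side view both matched its start position.

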